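# Hang the reworked board carrier level on the stand's pin

### The arm

A 6-joint arm with a two-finger parallel gripper is mounted at the origin on the work surface. World frame = base frame: x ahead of the robot, y to its left, z up, the work surface at z = 0. Lengths are in m, angles in rad, forces in N, time in s.
With the tool pointing down it reaches from about 0.35 to 0.85 m from the base axis. Payload 8.1 kg.
Tool frame: the origin (TCP) lies on the centre line of the jaws, within the pads' length; the fingertips stand r.tip_reach ahead of it and the grasp point (between the pads) is the TCP (r.tip_reach is the distance from the TCP to the fingertips, in m); z points along the fingers, y is the direction in which the jaws open and shut (so a half turn about z gives the same grasp; the last joint's range is limited). The gripper opens to 93 mm and grips with 3 to 60 N. Pads are 15 mm wide; open, the fingers measure 128 mm over their backs; the gripper's body (75 mm by 188 mm) begins 65 mm behind the grasp point.
Start: joints at [1.202, 0.13, 1.488, -0, 1.523, -0.085], TCP at [0.168, 0.576, 0.238] pointing down, gripper open.
Joint ranges: [-2.96, 2.96], [-0.89, 2.26], [0.02, 2.5], [-1.34, 4.48], [0, 2.73], [-2.66, 2.66]. Speed limits (rad/s): [2.39, 2.39, 2.79, 3.14, 3.14, 3.14].

### API

Orientations are given as a unit quaternion [w, x, y, z].
In Python, from rig import r, viewer, job gives the robot as it stands.
- The arm moves only by the tool move_arm, never from a script. Its arguments are lists of equal length, an entry for each row: "offset": the shift along the tool's x, y, z in cm, a list of three; "spin": the turn about the tool's z in rad; "jaw": the finger opening in cm, from 0 to 9.3. A call has exactly 5 rows; each row is the pose to reach, as a shift and turn from the pose commanded when the call began, along the tool's axes at that moment; what a row does not reach only later rows make up. A row lasts 1/10 s, in which the tool goes at most 50 mm and 8.59 degrees, less where a joint would pass 70% of its speed; a pose out of reach is approached as far as the arm can. A call with a gripper value outside its range is refused whole. The fingers move at their own pace and stop on an object; "force" is the grip in N (left out, the last holds). Time passes only in rows, so rows that repeat a pose let the fingers close, or fill a call up. It gives the time, the measured TCP pose, the force and the opening at its end, in the units of the state.
- r.get_obs(): the state, without advancing time (a new reading comes with each control period).
- viewer.camera(name): name is "scene" or "top"; returns a dict with "image" (480x640x3 uint8, red, green, blue), "intrinsics" (3x3 intrinsics, pixels), "T" (4x4, takes a point from camera to world coordinates). Camera axes: x right, y down, z forward; pixel columns grow to the right and rows downward; lengths in m; the calibration is good to about 2 mm. A picture is of the moment at which its call begins. There is no depth.
- job.finish_job(): hands the job in, once; it reports no verdict.
The state is a dict: "time_s": time; "joint_pos": joint angles; "joint_vel": joint speeds; "effort": joint torques, N m; "eef_pos": TCP position; "tool_rot": TCP orientation; "wrist_force": force on the tool from outside, world axes, zero at the start; "torque": the same for the moment, N m; "grip_width": opening from 0.0 (shut) to 1.0 (fully open).
Only numpy, scipy, OpenCV 4.12 (cv2) and the standard library are available. Lean on these libraries where they do the work, as an engineer would, in place of code of your own. Each camera call takes 0.05 s, during which the arm holds its last target.

### The job

Take the dark board carrier out of the rack's green slot (the one farthest from the robot) and hang it on the pin of the stand by the one of its five holes that lets it hang level by itself, then let go. The pin was clamped by hand and is not quite in the middle of its slot, so feel for it with light pressure (it bends if pushed with more than 15 N), and keep hold of the carrier until the pin is through. Leave the other two carriers in their slots and the things on the bench where they are.

Things in the scene. Friction and masses are not known exactly. Their poses are not given: they have to be found in the camera images.
- rack: Fixed dark steel rack, 240 x 180 x 12 mm, origin at the centre of its underside. Three slots along its y, at x = +80 (green rails, farthest from the robot), 0 and -80 mm; each between two rails 24 mm high, 6 mm thick, 170 mm long, 10 mm apart. One carrier stands upright in each slot, its bottom edge on the plate.
- green_slot (a point): Middle of the green slot, at its floor (12 mm above the table); axes as the rack's (y along the slot).
- carrier_blue_row (a point): Middle hole's centre on the blue-striped carrier, an upright dark plate 8 mm thick: 115 mm above its bottom edge, 35 mm below its top. x = plate normal, y along the hole row, z up. Upper bar: y -75 to +75 mm, z -25 to +35 mm. Five round through holes of 11 mm at y = -60, -30, 0, 30, 60 mm, z = 0. The bar's top 28 mm is free for gripping across the 8 mm.
- carrier_red_row (a point): Middle hole's centre on the red-striped carrier, an upright dark plate 8 mm thick: 115 mm above its bottom edge, 35 mm below its top. x = plate normal, y along the hole row, z up. Upper bar: y -75 to +75 mm, z -25 to +35 mm. Five round through holes of 11 mm at y = -60, -30, 0, 30, 60 mm, z = 0. The bar's top 28 mm is free for gripping across the 8 mm.
- carrier_yellow_row (a point): Middle hole's centre on the yellow-striped carrier, an upright dark plate 8 mm thick: 115 mm above its bottom edge, 35 mm below its top. x = plate normal, y along the hole row, z up. Upper bar: y -75 to +75 mm, z -25 to +35 mm. Five round through holes of 11 mm at y = -60, -30, 0, 30, 60 mm, z = 0. The bar's top 28 mm is free for gripping across the 8 mm.
- carrier_blue: The blue L-shaped carrier; origin mid-width on its bottom edge, axes as its row point. Bar (0.144 kg, centred at y = 0) on a stem y = +5 to +75 mm, 90 mm tall, 0.107 kg. On the stem an aluminium heat sink on both faces (36 wide, 38 tall, 48 mm through in all), centred y = +52, z = 57 mm, 0.148 kg in all. All masses share an unknown factor 0.87 to 1.15.
- carrier_red: The red L-shaped carrier; origin mid-width on its bottom edge, axes as its row point. Bar (0.144 kg, centred at y = 0) on a stem y = -5 to -75 mm, 90 mm tall, 0.107 kg. On the stem an aluminium heat sink on both faces (36 wide, 38 tall, 48 mm through in all), centred y = -52, z = 57 mm, 0.148 kg in all. All masses share an unknown factor 0.87 to 1.15.
- carrier_yellow: The yellow carrier; origin and axes as the others. Bar 0.144 kg at y = 0; stem y = +5 to +75 mm, 90 mm tall, 0.107 kg; narrow second leg y = -75 to -45 mm, as tall, 0.046 kg. Aluminium heat sink (as the blue one's) at y = +40, z = 57, 0.094 kg in all; copper block, 26 wide, 38 tall, 48 mm through, at y = -60, z = 55 mm, 0.089 kg. All masses share an unknown factor 0.87 to 1.15.
- stand: Fixed hanging stand; origin on its underside below the middle of the pin. Base 150 x 120 x 12 mm; post 20 x 30 mm at x = 45 to 65 mm; on it a head 70 mm wide, 18 mm high, centred 200 mm above the table, its face at x = +45 mm. One level steel pin sticks out of the head's slot to -x (towards the robot). Pin and stand take at most 15 N.
- pin_nominal (a point): Where the pin's middle would be if centred in the slot: 200 mm above the table; x points from tip to post, y across. The pin's height is exact, but it is clamped up to 13 mm off to either side in y: that is not measured. Its bead tip, 8 mm thick with a flat end, ends at x = -38 mm; 6 mm shaft behind it to a 14 mm collar at x = +41 mm.
- driver: Screwdriver, 160 mm, lying on the bench; leave alone.
- brush: Cleaning brush, 160 mm, lying on the bench; leave alone.
- flux_jar: Amber jar, 50 mm across, 60 mm tall; leave alone.
- reel: Grey reel, 60 mm across, 40 mm tall; leave alone.
- heatsink: Loose aluminium finned heat sink, 50 x 50 x 26 mm; leave alone.
- cleaner: White bottle with red cap, 56 mm across, 140 mm tall; leave alone.
Things that resemble listed ones, but are neither listed nor needed, are in the scene too. Leave any yellow look-alike of the stand alone.

How it is judged:
By the outcome, as a careful person would: the job done as asked, in the order asked, and still so for the second after the job is handed in, with the robot touching nothing.
It also fails if it takes over 72 s, if anything falls off the work surface, if the arm or the gripper's body presses on something with over 40 N, if the wrist force passes 120 N, or if a joint passes its speed limit or range.

## Working session

There is one attempt and no reset: what is moved stays moved. The work goes in short steps, Python scripts to look and compute and a tool call to move; the robot and the scene stay as the last step left them, time stands still between calls to the robot, and variables do not carry over. Pictures are saved under pics/ and viewed, and the job is handed in when it is done.

Besides the shell and the picture viewer there is one more tool, called after "Request:" as a command line: name --pt "numbers of a row" for each row, then --argument value for the rest. move_arm: Moves the arm, as the interface text tells. Its arguments: {"type":"object","properties":{"offset":{"type":"array"},"spin":{"type":"array"},"jaw":{"type":"array"},"force":{"type":"number"}},"required":["offset","spin","jaw"]}

```bash
ls; mkdir -p pics; python3 - <<'E'
from rig import r, viewer, job
import cv2
print(r.get_obs(), r.tip_reach)
for n in("scene","top"):
    c=viewer.camera(n); cv2.imwrite(f"pics/{n}0.png",c["image"][:,:,::-1]); print(n,c["intrinsics"].tolist(),c["T"].round(4).tolist())
E
```

```text
pics
{'time_s': 0.0, 'joint_pos': array([ 1.20161212e+00,  1.31140048e-01,  1.48932639e+00, -2.21291830e-05,
        1.52300687e+00, -8.54257593e-02]), 'joint_vel': array([-8.65389009e-04, -1.46275852e-03, -1.10383848e-03, -4.38103134e-04,
        1.25118511e-03, -2.63414907e-05]), 'effort': array([-1.47884188e-03, -5.59816790e+01, -4.91767251e+01,  7.65274954e-02,
        3.48521210e-02, -1.01416615e-04]), 'eef_pos': array([0.16777766, 0.57548151, 0.23657418]), 'tool_rot': array([-2.01138137e-04,  1.41403106e-01,  9.89951654e-01, -9.18630293e-04]), 'wrist_force': array([0.4680726 , 0.7591809 , 0.50248306]), 'torque': array([-0.03293774, -0.02753413, -0.01765433]), 'grip_width': 1.0040622578910332} 0.019
scene [[515.0420044811032, 0.0, 315.8775400119883], [0.0, 515.0420044811032, 234.85581775527433], [0.0, 0.0, 1.0]] [[-0.7831, 0.3518, -0.5128, 1.3047], [0.6214, 0.4094, -0.6681, 0.9877], [-0.025, -0.8418, -0.5392, 0.9315], [0.0, 0.0, 0.0, 1.0]]
top [[568.8905484324426, 0.0, 314.86685918719667], [0.0, 568.8905484324426, 241.68408736701295], [0.0, 0.0, 1.0]] [[0.0594, -0.9749, 0.2146, 0.2397], [-0.9982, -0.0579, 0.0131, -0.0232], [-0.0003, -0.215, -0.9766, 1.4144], [0.0, 0.0, 0.0, 1.0]]
```

View pics/scene0.png

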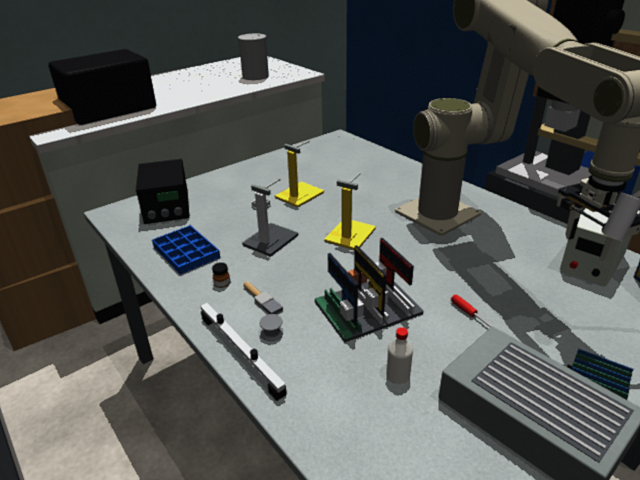

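View pics/top0.png

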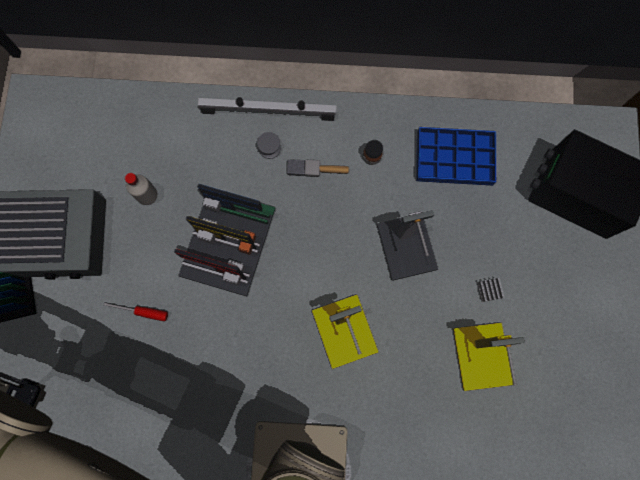

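The dark stand is at about (407,243) in the top view and the rack at about (228,240). The green slot is at the top end of the rack, near (235,203). The yellow look-alike stands are at (345,330) and (485,355). Next I'll enlarge the crops.

```bash
python3 - <<'E'
import cv2
t=cv2.imread("pics/top0.png"); s=cv2.imread("pics/scene0.png")
def crop(im,x0,y0,x1,y1,k,n):
    c=cv2.resize(im[y0:y1,x0:x1],None,fx=k,fy=k,interpolation=cv2.INTER_CUBIC)
    c=cv2.convertScaleAbs(c,alpha=1.5,beta=15)
    for x in range((x0+9)//10*10,x1,10):
        cv2.line(c,((x-x0)*k,0),((x-x0)*k,6),(0,255,255),1)
        if x%20==0: cv2.putText(c,str(x),((x-x0)*k,16),0,.4,(0,255,255),1)
    for y in range((y0+9)//10*10,y1,10):
        cv2.line(c,(0,(y-y0)*k),(6,(y-y0)*k),(0,255,255),1)
        if y%20==0: cv2.putText(c,str(y),(8,(y-y0)*k+4),0,.4,(0,255,255),1)
    cv2.imwrite(n,c)
crop(t,170,170,290,310,4,"pics/rt.png")
crop(t,365,195,450,290,6,"pics/st.png")
crop(s,305,230,435,345,5,"pics/rs.png")
crop(s,235,170,315,260,6,"pics/ss.png")
E
```

```text
(no output)
```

View pics/rt.png

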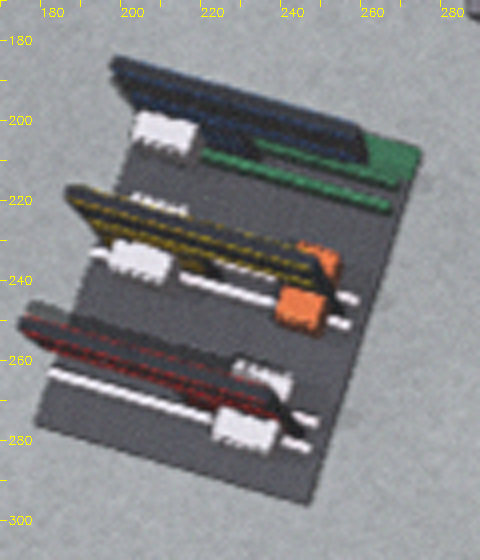

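View pics/st.png

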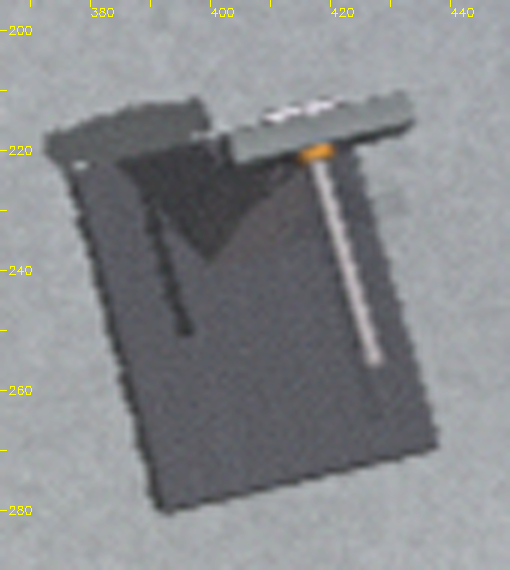

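View pics/rs.png

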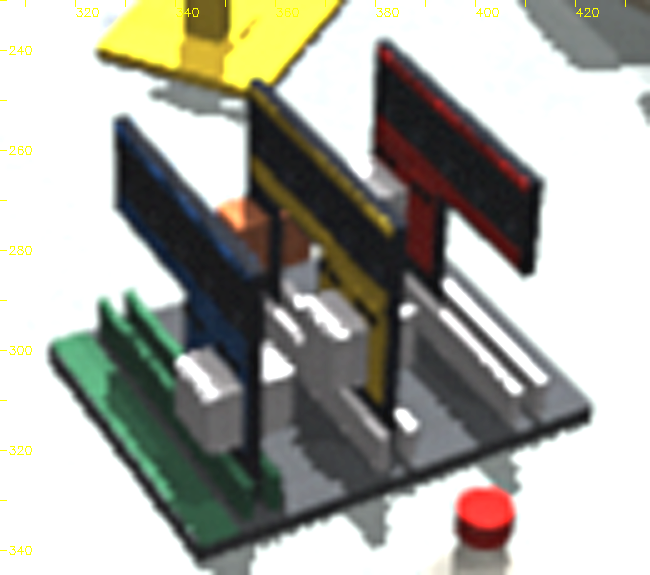

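View pics/ss.png

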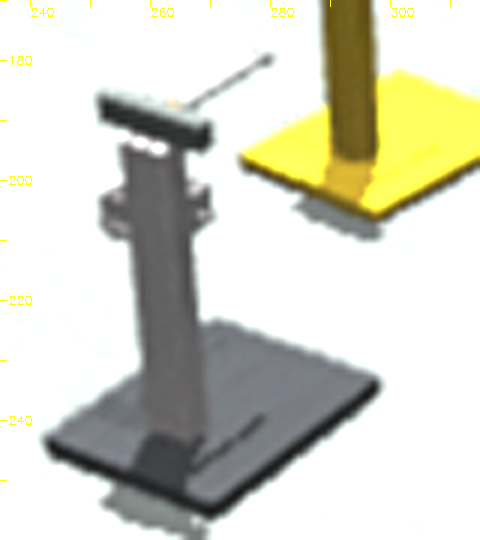

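The top view shows the blue carrier in the green slot. Its stem and heat sink are at the left end, its bar runs from (199,184) to (261,201), and the pin runs from (427.5,255) to (418,222). Balance works out to y = (0.107·40 + 0.148·52)/0.399 = 30.0 mm, so I need the +30 hole, on the stem side. Next I'll fit the poses.

```bash
cat > h.py <<'E'
import numpy as np
from scipy.optimize import least_squares
K={"scene":np.array([[515.0420,0,315.87754],[0,515.0420,234.85582],[0,0,1]]),"top":np.array([[568.89055,0,314.86686],[0,568.89055,241.68409],[0,0,1]])}
import json
T={k:np.array(v) for k,v in json.load(open("T.json")).items()}
def proj(c,P):
    p=np.linalg.inv(T[c])@np.append(P,1); q=K[c]@p[:3]; return q[:2]/q[2]
def ray(c,uv,z):
    d=T[c][:3,:3]@np.linalg.inv(K[c])@np.array([*uv,1.]); o=T[c][:3,3]
    return o+d*(z-o[2])/d[2]
def fit(obs,x0):
    # obs: (cam, local xyz, uv)
    def W(p,l):
        c,s=np.cos(p[2]),np.sin(p[2]); return np.array([p[0]+c*l[0]-s*l[1],p[1]+s*l[0]+c*l[1],l[2]])
    f=lambda p:np.concatenate([proj(c,W(p,l))-uv for c,l,uv in obs])
    s=least_squares(f,x0); return s.x,s.fun.reshape(-1,2)
E
python3 - <<'E'
from rig import viewer
import json
json.dump({n:viewer.camera(n)["T"].tolist() for n in("scene","top")},open("T.json","w"))
from h import *
np.set_printoptions(precision=4,suppress=True)
rk=[("top",(-.12,-.09,.012),(247.7,296.2)),("top",(-.12,.09,.012),(179,276.2)),("top",(.12,-.09,.012),(275.2,207.5)),
("scene",(.12,.09,.012),(345.6,339.6)),("scene",(.12,-.09,.012),(315.4,299.4)),("scene",(-.12,.09,.012),(423,311))]
p,e=fit(rk,[.45,.17,-.25]); print("rack",p,"\n",e)
st=[("top",(-.065,-.06,.012),(365+438/6,195+445/6)),]
for c,tip,root in(("top",(427.5,255.3),(418,221.7)),("scene",(280.3,179.7),(265,187.5))):
    a,b=ray(c,tip,.2),ray(c,root,.2); d=b-a; print("pin",c,a,b,np.linalg.norm(d),np.arctan2(d[1],d[0]))
for c,u,v in(("top",(199,184),(261.3,201.3)),):
    a,b=ray(c,u,.162),ray(c,v,.162); d=a-b; print("bar",a,b,(a+b)/2,np.linalg.norm(d),np.arctan2(-d[0],d[1]))
# stand base corners: top-left
for uv in((365+158/6,195+512/6),(365+438/6,195+445/6),): print("base",ray("top",uv,.012))
E
```

```text
rack [ 0.5378  0.2156 -0.2215] 
 [[-0.3855 -0.2841]
 [-0.5917 -0.254 ]
 [ 0.4099 -1.4199]
 [ 0.0757 -0.6401]
 [-0.708  -1.3242]
 [ 1.5889 -1.1524]]
pin top [ 0.4909 -0.2532  0.2   ] [ 0.5651 -0.231   0.2   ] 0.07743820930529102 0.29019365517123974
pin scene [ 0.4929 -0.2467  0.2   ] [ 0.5597 -0.234   0.2   ] 0.06795933833948112 0.18859760615147658
bar [0.6351 0.2683 0.162 ] [0.6022 0.1216 0.162 ] [0.6186 0.195  0.162 ] 0.15033632420241896 -0.22033746302458168
base [ 0.461  -0.2001  0.012 ]
base [ 0.496  -0.3156  0.012 ]
```

```bash
python3 - <<'E'
import cv2
t=cv2.imread("pics/top0.png"); s=cv2.imread("pics/scene0.png")
def crop(im,x0,y0,x1,y1,k,n,a):
    c=cv2.resize(im[y0:y1,x0:x1],None,fx=k,fy=k,interpolation=cv2.INTER_CUBIC)
    c=cv2.convertScaleAbs(c,alpha=a,beta=30)
    for x in range((x0+4)//5*5,x1,5):
        cv2.line(c,((x-x0)*k,0),((x-x0)*k,6),(0,255,255),1)
        if x%10==0: cv2.putText(c,str(x),((x-x0)*k,16),0,.4,(0,255,255),1)
    for y in range((y0+4)//5*5,y1,5):
        cv2.line(c,(0,(y-y0)*k),(6,(y-y0)*k),(0,255,255),1)
        if y%10==0: cv2.putText(c,str(y),(8,(y-y0)*k+4),0,.4,(0,255,255),1)
    return c
import numpy as np
a=crop(t,190,175,275,225,9,"",2.2); cv2.imwrite("pics/bt.png",a)
b=crop(s,320,248,370,335,6,"",2.5); cv2.imwrite("pics/bs.png",b)
E
```

```text
(no output)
```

View pics/bt.png

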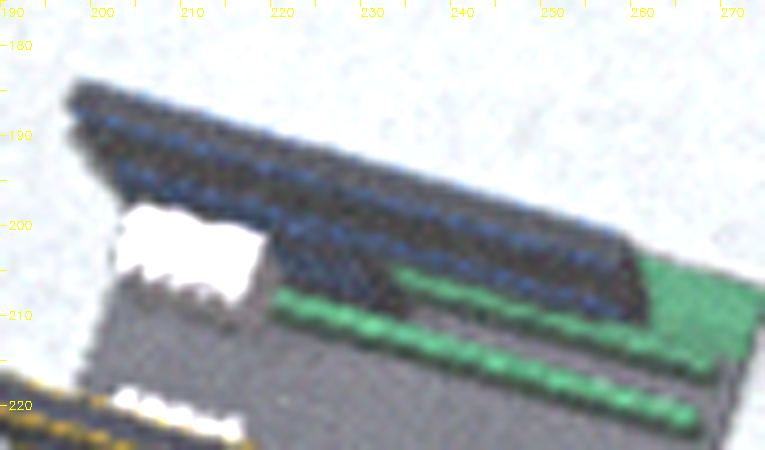

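View pics/bs.png

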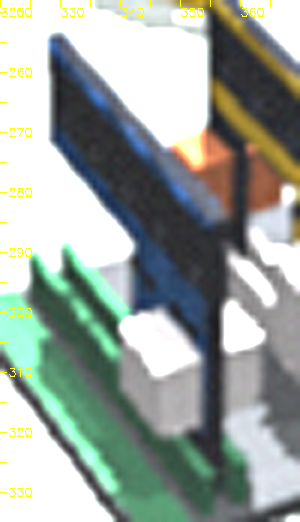

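```bash
cat > go.py <<'E'
import numpy as np, sys
from scipy.spatial.transform import Rotation as R
def rel(target,yaw,show=True):
    from rig import r
    o=r.get_obs(); w,x,y,z=o["tool_rot"]; M=R.from_quat([x,y,z,w]).as_matrix()
    off=M.T@(np.array(target)-o["eef_pos"])*100
    cy=np.arctan2(M[1,1],M[0,1]); sp=-(yaw-cy); sp=(sp+np.pi)%(2*np.pi)-np.pi
    print("t",round(o["time_s"],2),"pos",o["eef_pos"].round(4),"yaw",round(cy,4),"F",o["wrist_force"].round(2),"Tq",o["torque"].round(3),"grip",round(o["grip_width"]*93,1),"toolz",M[:,2].round(4))
    print("offset cm",off.round(2),"spin",round(sp,3))
E
python3 - <<'E'
from h import *; from go import rel
np.set_printoptions(precision=4,suppress=True)
n=np.array([np.cos(-.2215),np.sin(-.2215)]); y=np.array([-n[1],n[0]])
slot=np.array([.5378,.2156])+.08*n
for c,u,v in(("top",(198.9,183.9),(259.4,200.9)),("scene",(329.5,253.5),(357.5,285))):
    for q in(u,v):
        d=ray(c,q,.162)[:2]-slot; print(c,"normal",d@n,"along",d@y)
t=slot+y*(.030-.003); print(slot,t)
rel([*t,.20],-.2215)
E
```

```text
top normal 0.0034774027461924556 along 0.07312681737912943
top normal 0.003191280900309284 along -0.0730440118557941
scene normal 0.0017811471682930868 along -0.0708917484005363
scene normal 0.0025811653255074897 along 0.07843271073659393
[0.6158 0.198 ] [0.6218 0.2244]
t 0.2 pos [0.1679 0.5757 0.237 ] yaw 1.287 F [ 0.37 -0.23  0.04] Tq [ 0.017 -0.049  0.018] grip 93.1 toolz [-0.0004 -0.0011 -1.    ]
offset cm [-53.41 -21.02   3.72] spin 1.508
```

Request:
move_arm --pt "-4 -1.6 0" --pt "-8 -3.2 0" --pt "-12 -4.8 0" --pt "-16 -6.4 0" --pt "-20 -8 0" --spin '[0.12,0.24,0.36,0.48,0.6]' --jaw '[6,6,6,5,5]'

```text
time_s: 0.7
eef_pos: [0.3386, 0.4419, 0.2375]
tool_rot: [-0.0, 0.43, 0.903, -0.0]
wrist_force: [0.5, -0.5, -0.1]
grip_width: 0.617
```

```bash
python3 -c "
from go import rel
rel([.6226,.2282,.22],-.2215)"
```

```text
t 0.7 pos [0.3386 0.4419 0.2375] yaw 0.6823 F [ 0.46 -0.55 -0.06] Tq [-0.059  0.035 -0.013] grip 57.4 toolz [-1.e-04 -1.e-04 -1.e+00]
offset cm [-34.5    8.56   1.75] spin 0.904
```

Request:
move_arm --pt "-4.5 1.1 0" --pt "-9 2.2 0" --pt "-13.5 3.3 0" --pt "-18 4.4 0" --pt "-22.5 5.5 0" --spin '[0.13,0.26,0.39,0.52,0.64]' --jaw '[5,5,5,5,5]'

```text
time_s: 1.2
eef_pos: [0.524, 0.3027, 0.2376]
tool_rot: [-0.0, 0.692, 0.722, 0.0]
wrist_force: [0.7, 0.7, 0.3]
grip_width: 0.538
```

```bash
python3 -c "
from go import rel
rel([.6226,.2282,.20],-.2215)"
```

```text
t 1.2 pos [0.524  0.3027 0.2376] yaw 0.0416 F [0.72 0.71 0.3 ] Tq [-0.034  0.033 -0.034] grip 50.1 toolz [-1.e-04  1.e-04 -1.e+00]
offset cm [-7.85  9.54  3.75] spin 0.263
```

Request:
move_arm --pt "-2.6 3.2 0.5" --pt "-5.2 6.4 1.5" --pt "-7.6 9.4 2.5" --pt "-7.6 9.4 2.9" --pt "-7.6 9.4 2.9" --spin '[0.1,0.2,0.264,0.264,0.264]' --jaw '[5,5,5,5,5]'

```text
time_s: 1.7
eef_pos: [0.62, 0.2317, 0.2068]
tool_rot: [-0.001, 0.78, 0.626, -0.001]
wrist_force: [0.3, 0.6, 0.8]
grip_width: 0.535
```

```bash
cat > look.py <<'E'
import cv2
def crop(im,x0,y0,x1,y1,k,n,a=2.0):
    c=cv2.resize(im[y0:y1,x0:x1],None,fx=k,fy=k,interpolation=cv2.INTER_CUBIC)
    c=cv2.convertScaleAbs(c,alpha=a,beta=25)
    for x in range((x0+4)//5*5,x1,5):
        cv2.line(c,((x-x0)*k,0),((x-x0)*k,6),(0,0,255),1)
        if x%10==0: cv2.putText(c,str(x),((x-x0)*k,16),0,.4,(0,0,255),1)
    for y in range((y0+4)//5*5,y1,5):
        cv2.line(c,(0,(y-y0)*k),(6,(y-y0)*k),(0,0,255),1)
        if y%10==0: cv2.putText(c,str(y),(8,(y-y0)*k+4),0,.4,(0,0,255),1)
    cv2.imwrite(n,c)
E
python3 -c "
from go import rel
from rig import viewer
import cv2,look
rel([.6226,.2282,.155],-.2215)
im=viewer.camera('scene')['image'][:,:,::-1].copy(); cv2.imwrite('pics/s1.png',im)
look.crop(im,280,180,420,300,5,'pics/s1c.png',1.4)"
```

```text
t 1.7 pos [0.62   0.2317 0.2068] yaw -0.2183 F [0.35 0.62 0.81] Tq [-0.065  0.077  0.054] grip 49.7 toolz [-3.e-03 -6.e-04 -1.e+00]
offset cm [-0.28  0.34  5.18] spin 0.003
```

View pics/s1c.png

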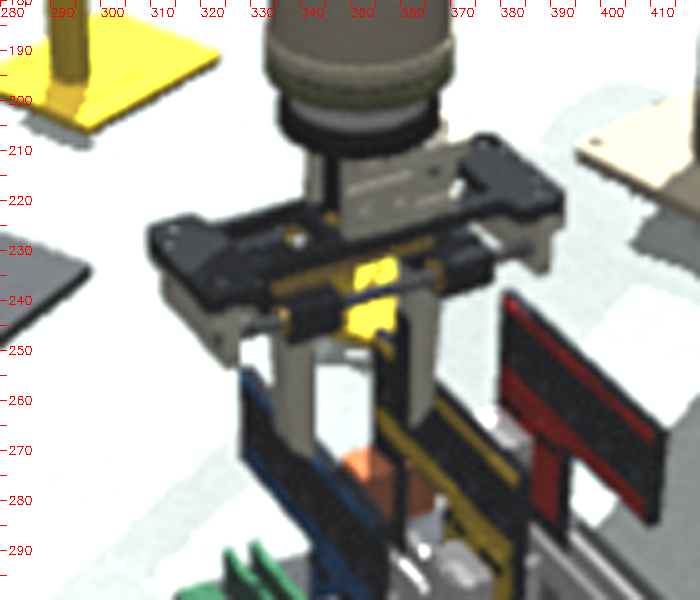

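The fingers straddle the blue plate: the tips are at about (336,271) and (363,265), and the blue bar passes between them.

```bash
python3 -c "
from h import *
n=np.array([np.cos(-.2183),np.sin(-.2183)])
for s in(-1,1):
  for cam in('scene','top'): print(cam,s,proj(cam,[*(np.array([.62,.2317])+s*.025*n),.188]))
print(proj('top',[.62,.2317,.162]),proj('scene',[.6226,.2282,.162]))
"
```

```text
scene -1 [359.63860345 262.99936226]
top -1 [208.72786623 197.90982079]
scene 1 [341.71271137 268.65646027]
top 1 [215.63475398 177.51567869]
[214.19195675 191.15163355] [348.88614573 274.09396932]
```

Request:
move_arm --pt "-0.25 0.15 0" --pt "-0.25 0.15 1.5" --pt "-0.25 0.15 3.0" --pt "-0.25 0.15 4.0" --pt "-0.25 0.15 4.0" --spin '[0,0,0,0,0]' --jaw '[4,4,4,4,4]'

```text
time_s: 2.25
eef_pos: [0.6192, 0.2297, 0.1651]
tool_rot: [-0.001, 0.779, 0.627, -0.002]
wrist_force: [0.5, 0.0, -0.5]
grip_width: 0.43
```

```bash
python3 -c "
from go import rel
from rig import viewer
import cv2,look
rel([.6226,.2282,.155],-.2215)
im=viewer.camera('top')['image'][:,:,::-1].copy(); cv2.imwrite('pics/t2.png',im)
look.crop(im,170,150,290,240,6,'pics/t2c.png',1.8)
im=viewer.camera('scene')['image'][:,:,::-1].copy(); cv2.imwrite('pics/s2.png',im)
look.crop(im,290,200,420,310,6,'pics/s2c.png',1.8)"
```

```text
t 2.25 pos [0.6192 0.2297 0.1651] yaw -0.2165 F [ 0.49  0.03 -0.49] Tq [-0.083  0.073  0.012] grip 40.0 toolz [-0.0049 -0.0014 -1.    ]
offset cm [-0.07  0.36  1.01] spin 0.005
```

View pics/s2c.png

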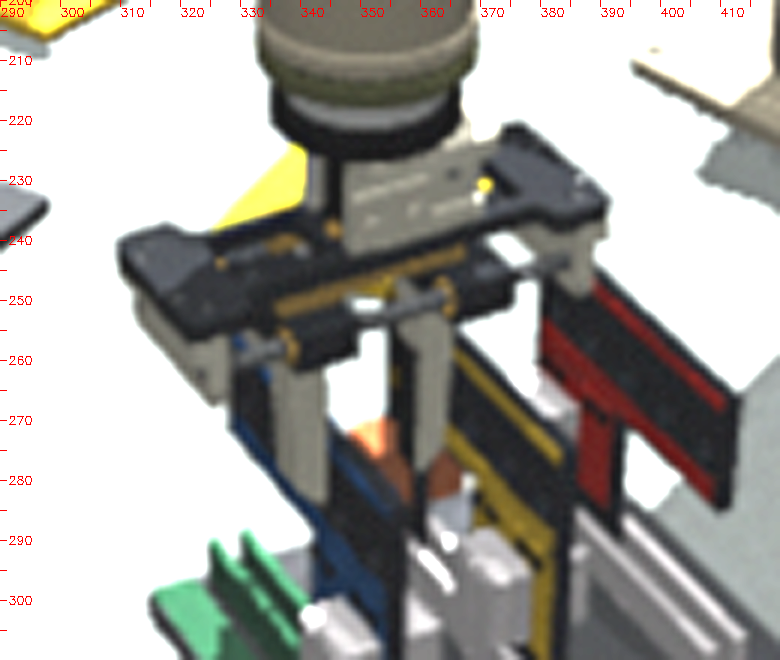

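View pics/t2c.png

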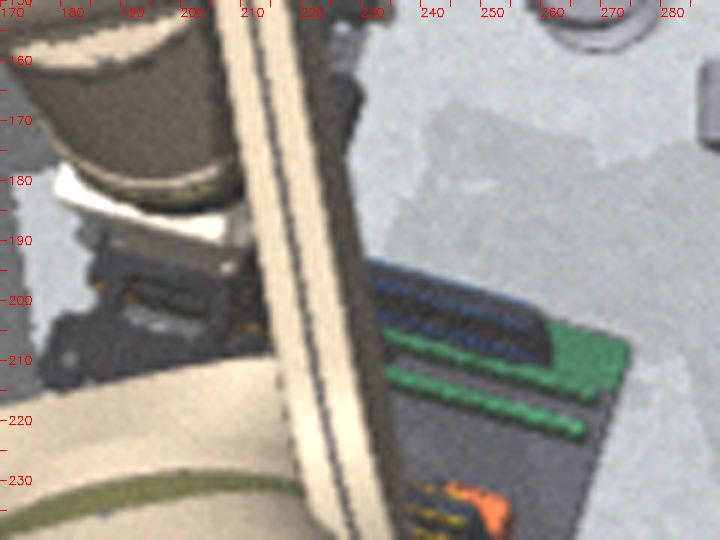

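The plate sits between the fingers, and the arm hides the top view. I'll go down the last centimetre, centre on the plate and close with moderate force.

Request:
move_arm --pt "0 0.2 0.5" --pt "0 0.35 1.0" --pt "0 0.35 1.0" --pt "0 0.35 1.0" --pt "0 0.35 1.0" --spin '[0.005,0.005,0.005,0.005,0.005]' --jaw '[3,2,1.5,1.5,1.2]'

```text
time_s: 2.85
eef_pos: [0.6248, 0.2291, 0.1589]
tool_rot: [0.0, 0.781, 0.624, 0.0]
wrist_force: [-0.0, -0.1, 0.0]
grip_width: 0.14
```

```bash
python3 -c "
from go import rel
rel([.6226,.2282,.155],-.2215)"
```

```text
t 2.85 pos [0.6248 0.2291 0.1589] yaw -0.222 F [-0.03 -0.08  0.05] Tq [-0.092  0.024  0.039] grip 13.0 toolz [ 3.e-04  1.e-04 -1.e+00]
offset cm [-0.14 -0.19  0.39] spin -0.001
```

Request:
move_arm --pt "-0.1 -0.15 0.35" --pt "-0.1 -0.15 0.35" --pt "-0.1 -0.15 0.35" --pt "-0.1 -0.15 0.35" --pt "-0.1 -0.15 0.35" --spin '[0,0,0,0,0]' --jaw '[1.2,1.2,0.6,0.4,0.4]' --force 40

```text
time_s: 3.35
eef_pos: [0.6232, 0.2283, 0.155]
tool_rot: [0.0, 0.781, 0.624, 0.0]
wrist_force: [2.0, -0.4, -4.4]
grip_width: 0.087
```

```bash
python3 -c "
from go import rel
rel([.6226,.2282,.155],-.2215)"
```

```text
t 3.35 pos [0.6232 0.2283 0.155 ] yaw -0.2222 F [ 2.02 -0.38 -4.36] Tq [-0.271 -0.633 -0.085] grip 8.1 toolz [ 5.e-04 -2.e-04 -1.e+00]
offset cm [-0.02 -0.05 -0.  ] spin -0.001
```

Request:
move_arm --pt "0 0 -0.5" --pt "0 0 -1.5" --pt "0 0 -3" --pt "0 0 -5" --pt "0 0 -7.5" --spin '[0,0,0,0,0]' --jaw '[0.4,0.4,0.4,0.4,0.4]'

```text
time_s: 3.85
eef_pos: [0.6217, 0.2287, 0.2311]
tool_rot: [-0.001, 0.781, 0.625, -0.001]
wrist_force: [0.3, -0.1, -4.0]
grip_width: 0.082
```

```bash
python3 -c "
from go import rel
from h import *
rel([.45,-.265,.36],.29)
for uv in((330,310),(334,320),(367,312)): print('yel head',ray('top',uv,.209))
for uv in((313,332),(332,367),(377,350)): print('yel base',ray('top',uv,.012))
print('yel tip',ray('top',(359,353),.2))
from rig import viewer
import cv2,look
im=viewer.camera('scene')['image'][:,:,::-1].copy(); cv2.imwrite('pics/s3.png',im)
look.crop(im,290,180,420,300,6,'pics/s3c.png',1.8)"
```

```text
t 3.85 pos [0.6217 0.2287 0.2311] yaw -0.2216 F [ 0.31 -0.12 -4.03] Tq [-0.019  0.084 -0.007] grip 7.6 toolz [-0.0029  0.     -1.    ]
offset cm [-51.94  -5.94 -12.85] spin -0.512
yel head [ 0.3589406 -0.0477626  0.209    ]
yel head [ 0.3384644 -0.0572973  0.209    ]
yel head [ 0.35936864 -0.12599404  0.209     ]
yel base [ 0.32251261 -0.01326236  0.012     ]
yel base [ 0.2420162  -0.06392778  0.012     ]
yel base [ 0.28864896 -0.17061877  0.012     ]
yel tip [ 0.27367961 -0.1134271   0.2       ]
```

View pics/s3c.png

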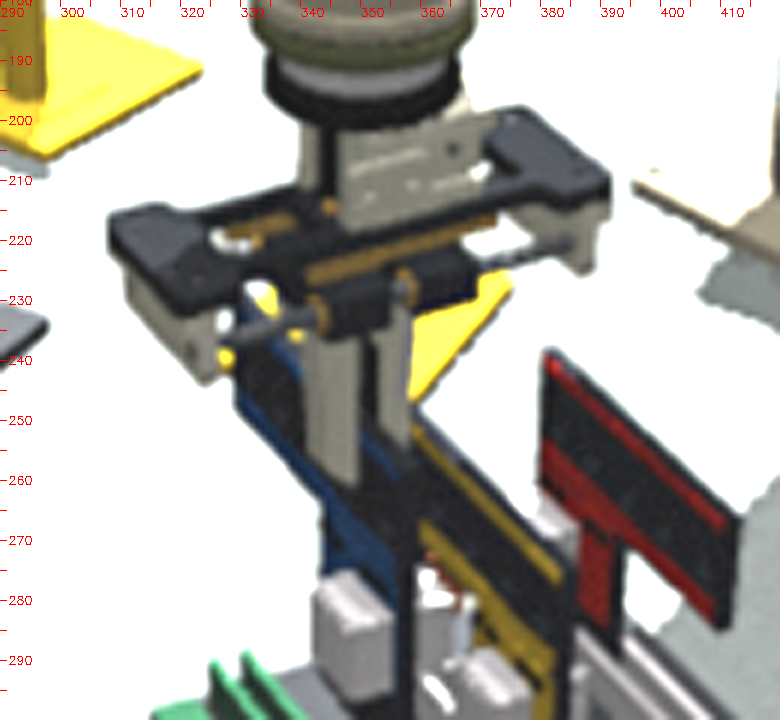

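Lifted clear: about 4.0 N on the wrist, plate at 7.6 mm in the jaws, and the other two carriers undisturbed. Next I go up and over to the stand.

Request:
move_arm --pt "-1 0 -4" --pt "-3 0 -8" --pt "-6 0 -12" --pt "-10 -0.5 -13" --pt "-14.5 -1.5 -13" --spin '[0,0,0,-0.05,-0.15]' --jaw '[0.4,0.4,0.4,0.4,0.4]'

```text
time_s: 4.4
eef_pos: [0.5767, 0.0901, 0.3644]
tool_rot: [0.002, 0.731, 0.683, 0.002]
wrist_force: [0.5, -1.2, -4.0]
grip_width: 0.082
```

```bash
python3 -c "
from go import rel
rel([.44,-.266,.36],.29)"
```

```text
t 4.4 pos [0.5767 0.0901 0.3644] yaw -0.0682 F [ 0.53 -1.15 -3.96] Tq [-0.124  0.055 -0.009] grip 7.6 toolz [ 0.0058  0.001  -1.    ]
offset cm [-36.46 -11.22   0.32] spin -0.358
```

Request:
move_arm --pt "-4.4 -1.4 0" --pt "-8.8 -2.8 0" --pt "-13.2 -4.2 0" --pt "-17.6 -5.6 0" --pt "-22 -7 0" --spin '[-0.06,-0.12,-0.18,-0.24,-0.3]' --jaw '[0.4,0.4,0.4,0.4,0.4]'

```text
time_s: 4.9
eef_pos: [0.4894, -0.125, 0.361]
tool_rot: [0.0, 0.621, 0.784, 0.0]
wrist_force: [1.4, -0.2, -3.6]
grip_width: 0.084
```

```bash
python3 -c "
from go import rel
rel([.44,-.266,.36],.29)"
```

```text
t 4.9 pos [ 0.4894 -0.125   0.361 ] yaw 0.2312 F [ 1.36 -0.24 -3.58] Tq [-0.062 -0.008  0.016] grip 7.8 toolz [ 7.e-04  4.e-04 -1.e+00]
offset cm [-12.59  -8.04   0.09] spin -0.059
```

Request:
move_arm --pt "-4 -2.6 0" --pt "-8 -5.2 0" --pt "-12 -7.8 0" --pt "-12.4 -8 0" --pt "-12.4 -8 0" --spin '[-0.02,-0.04,-0.06,-0.06,-0.06]' --jaw '[0.4,0.4,0.4,0.4,0.4]'

```text
time_s: 5.4
eef_pos: [0.4401, -0.2637, 0.3606]
tool_rot: [-0.0, 0.599, 0.8, 0.0]
wrist_force: [-0.1, 0.5, -4.6]
grip_width: 0.085
```

```bash
python3 -c "
from go import rel
rel([.44,-.266,.228],.29)
from rig import viewer
import cv2,look
for n in('scene','top'):
  im=viewer.camera(n)['image'][:,:,::-1].copy(); cv2.imwrite(f'pics/{n}4.png',im)
"
```

```text
t 5.4 pos [ 0.4401 -0.2637  0.3606] yaw 0.2851 F [-0.12  0.49 -4.62] Tq [-0.025  0.032 -0.029] grip 7.9 toolz [ 2.e-04  6.e-04 -1.e+00]
offset cm [-0.23 -0.08 13.26] spin -0.005
```

View pics/scene4.png

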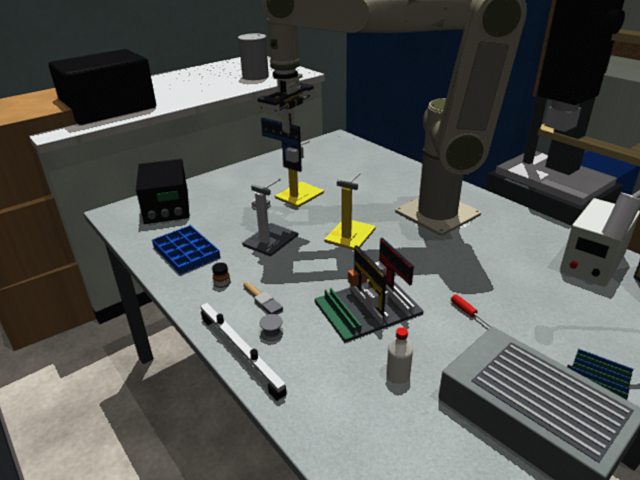

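View pics/top4.png

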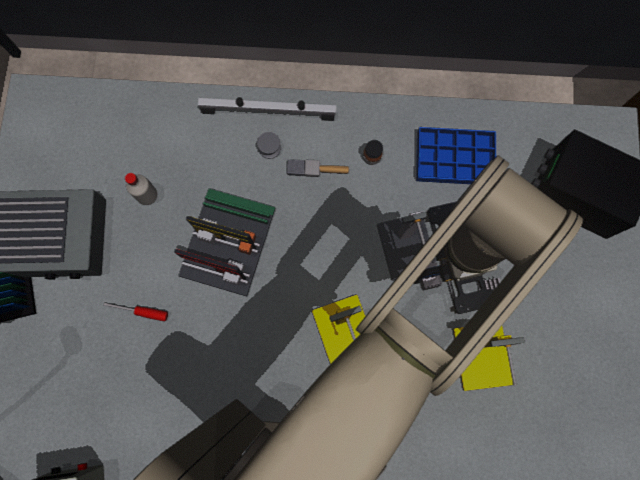

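The carrier is held above and in front of the stand, around scene (285,140). The arm mostly hides it in the top view. I'll enlarge the scene view.

```bash
python3 -c "
import cv2,look
from h import *
im=cv2.imread('pics/scene4.png')
look.crop(im,235,80,325,180,8,'pics/s4c.png',2.6)
c=cv2.imread('pics/s4c.png'); cv2.imwrite('pics/s4c.png',c[:,:720][:800]) ; print(c.shape)
n=np.array([np.cos(.285),np.sin(.285)]);y=np.array([-n[1],n[0]])
t=np.array([.4401,-.2637])
for s in(.045,-.105,0):
  for z in(.007,-.053,-.028): print(s,z,proj('scene',[*(t+y*s+n*.004),.3606+z]))
"
```

```text
(800, 720, 3)
0.045 0.007 [298.71990915 126.88105814]
0.045 -0.053 [299.55534107 145.4305541 ]
0.045 -0.028 [299.21140931 137.79407229]
-0.105 0.007 [260.87409388 117.90064631]
-0.105 -0.053 [262.40735651 135.79432007]
-0.105 -0.028 [261.77579593 128.42380258]
0 0.007 [286.99140309 124.09800765]
0 -0.053 [288.05047171 142.44617648]
0 -0.028 [287.61439909 134.8912986 ]
```

View pics/s4c.png

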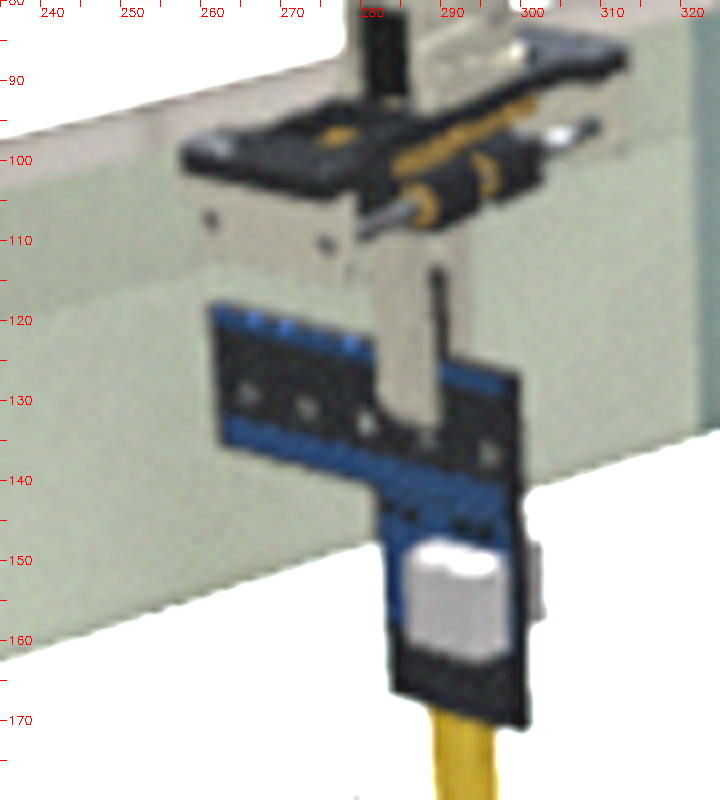

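```bash
python3 -c "
import cv2,look
from h import *
n=np.array([np.cos(.285),np.sin(.285)]);y=np.array([-n[1],n[0]])
t=np.array([.4401,-.2637])
obs=[(-.09,266.25,129),(-.06,273.5,130.9),(-.03,280.9,133.1),(.03,296.25,136.9)]
f=lambda p:np.concatenate([proj('scene',[*(t+y*(s+p[0])),.3606-.028+p[1]])-(u,v) for s,u,v in obs])
s=least_squares(f,[0,0]); print(s.x,s.fun)
im=cv2.imread('pics/scene4.png')
look.crop(im,240,170,290,205,14,'pics/p4c.png',2.)
im=cv2.imread('pics/top0.png')
look.crop(im,395,205,440,265,9,'pics/pt0c.png',2.)
"
```

```text
[ 0.00026249 -0.00096968] [ 0.00798351  0.23520889  0.0324705   0.15320398  0.04103658 -0.1952927
 -0.07448795 -0.18798619]
```

View pics/p4c.png

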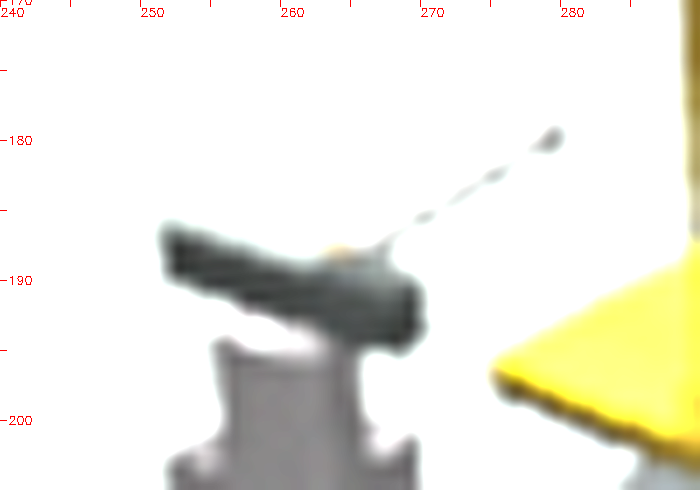

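View pics/pt0c.png

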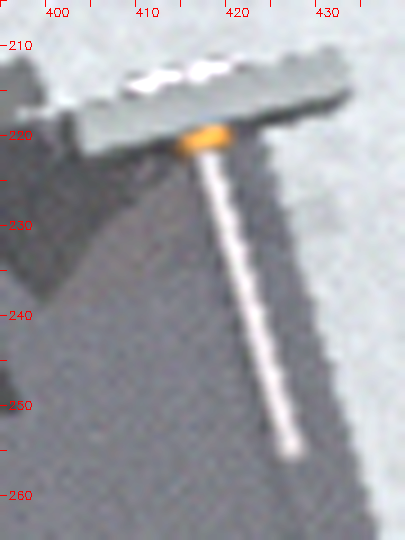

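```bash
python3 -c "
from h import *
n=np.array([np.cos(.29),np.sin(.29)]);y=np.array([-n[1],n[0]])
t=np.array([.4401,-.2637])
for c,pts in(('top',[(427.2,255.6),(422.5,239),(418,222.8)]),('scene',[(279.3,179.8),(275.4,182.5),(270.4,185.5)])):
  for q in pts:
    P=ray(c,q,.2)[:2]; print(c,P,'along',(P-t)@n,'lat',(P-t)@y)
# stand base fit
b=[('top',(-.065,.06,.012),(365+158/6,195+512/6)),('top',(-.065,-.06,.012),(365+438/6,195+445/6))]
for n_ in ((235+380/6,170+382/6),): print('scene base right corner', ray('scene',n_,.012))
# scene base corner right = front left (-x,+y); 
print(ray('scene',(235+212/6,170+505/6),.012),ray('scene',(235+47/6,170+438/6),.012),ray('scene',(235+215/6,170+318/6),.012))
"
```

```text
top [ 0.49017001 -0.25254449] along 0.05116922804410449 lat -0.0036279304715308293
top [ 0.5265774  -0.24165236] along 0.08917100829248487 lat -0.003601388181703429
top [ 0.56257331 -0.23107736] along 0.1266878186762898 lat -0.0037610732132688767
scene [ 0.49571419 -0.24826812] along 0.057704739856198846 lat -0.0011155023781282186
scene [ 0.51587106 -0.24085487] along 0.07913977130178595 lat 0.00022430490995244584
scene [ 0.53940059 -0.23415497] along 0.10360264863182451 lat -8.387656992674891e-05
scene base right corner [ 0.46993102 -0.19544771  0.012     ]
[ 0.60863355 -0.15683125  0.012     ] [ 0.64106098 -0.26811612  0.012     ] [ 0.50099665 -0.31235524  0.012     ]
```

The hole images put hole +30 within 0.3 mm of the TCP along the row. The pin axis lies about 2.5 mm (top says 3, scene says 1–2) to −y of my current line, with yaw 0.29. Next: descend, then approach to about 18 mm short of the tip.

Request:
move_arm --pt "0.1 0 3" --pt "0.2 0 6" --pt "0.25 0 9" --pt "0.25 0 12" --pt "0.25 0 13.2" --spin '[-0.005,-0.005,-0.005,-0.005,-0.005]' --jaw '[0.4,0.4,0.4,0.4,0.4]'

```text
time_s: 6.0
eef_pos: [0.4395, -0.2577, 0.2249]
tool_rot: [-0.002, 0.595, 0.804, 0.0]
wrist_force: [-0.6, -0.0, -5.0]
grip_width: 0.083
```

```bash
cat > st.py <<'E'
import numpy as np
n=np.array([np.cos(.29),np.sin(.29)]);y=np.array([-n[1],n[0]]);t0=np.array([.4401,-.2637])
def stat():
    from rig import r
    o=r.get_obs(); p=o["eef_pos"]; d=p[:2]-t0; f=o["wrist_force"]
    print("along %.2f lat %.2f z %.2f mm"%(d@n*1e3,d@y*1e3,p[2]*1e3),"F n %.2f y %.2f z %.2f"%(f[:2]@n,f[:2]@y,f[2]),"Tn %.3f Ty %.3f Tz %.3f"%(o["torque"][:2]@n,o["torque"][:2]@y,o["torque"][2]))
E
python3 -c "
from st import *; from go import rel
stat(); p=t0+n*.03-y*.0025; rel([*p,.228],.29)"
```

```text
along 1.12 lat 5.88 z 224.92 mm F n -0.63 y 0.17 z -4.97 Tn 0.007 Ty 0.092 Tz 0.028
t 6.0 pos [ 0.4395 -0.2577  0.2249] yaw 0.2956 F [-0.65 -0.02 -4.97] Tq [-0.02   0.09   0.028] grip 7.7 toolz [-0.0037  0.0033 -1.    ]
offset cm [-0.85  2.88 -0.32] spin 0.006
```

Request:
move_arm --pt "-0.4 0.6 0" --pt "-0.75 1.2 0" --pt "-0.75 2.0 0" --pt "-0.75 2.6 0" --pt "-0.75 2.6 0" --spin '[0.003,0.003,0.003,0.003,0.003]' --jaw '[0.4,0.4,0.4,0.4,0.4]'

```text
time_s: 6.5
eef_pos: [0.4685, -0.2601, 0.2292]
tool_rot: [0.001, 0.597, 0.802, 0.0]
wrist_force: [-0.4, -0.8, -4.2]
grip_width: 0.085
```

Request:
move_arm --pt "0 0 0" --pt "0 0 0" --pt "0 0 0" --pt "0 0 0" --pt "0 0 0" --spin '[0,0,0,0,0]' --jaw '[0.4,0.4,0.4,0.4,0.4]'

```text
time_s: 7.0
eef_pos: [0.467, -0.2603, 0.2281]
tool_rot: [-0.0, 0.598, 0.802, -0.0]
wrist_force: [-0.4, -0.0, -4.0]
grip_width: 0.084
```

```bash
python3 -c "
from st import *; from go import rel
stat(); p=t0+n*.03-y*.0025; rel([*p,.228],.29)
from rig import viewer
import cv2,look
im=viewer.camera('scene')['image'][:,:,::-1].copy(); cv2.imwrite('pics/scene5.png',im)
look.crop(im,240,130,325,220,8,'pics/s5c.png',2.4)
im=viewer.camera('top')['image'][:,:,::-1].copy(); cv2.imwrite('pics/top5.png',im)
look.crop(im,385,190,485,270,7,'pics/t5c.png',2.)
"
```

```text
along 26.77 lat -4.43 z 228.11 mm F n -0.36 y 0.07 z -4.00 Tn -0.009 Ty 0.116 Tz -0.016
t 7.0 pos [ 0.467  -0.2603  0.2281] yaw 0.2898 F [-0.37 -0.03 -4.  ] Tq [-0.042  0.109 -0.016] grip 7.8 toolz [-1.e-04  0.e+00 -1.e+00]
offset cm [0.19 0.32 0.01] spin -0.0
```

View pics/s5c.png

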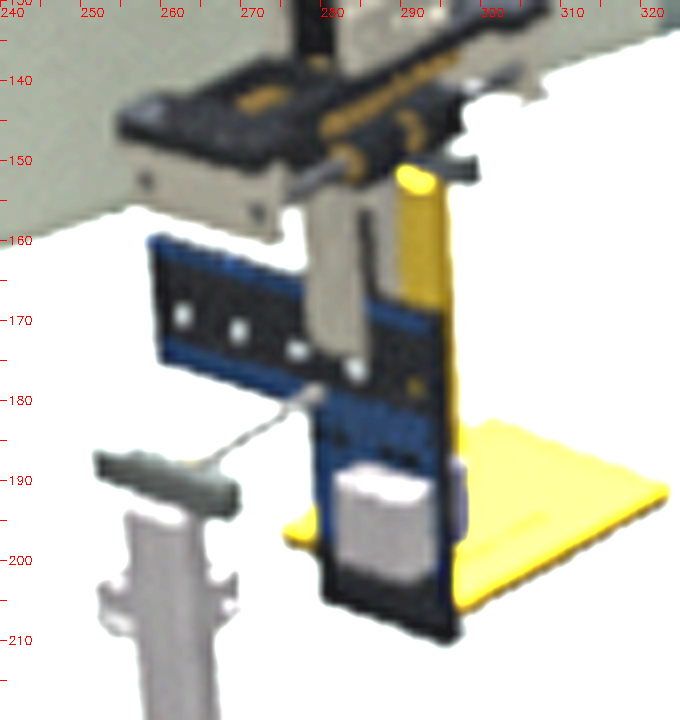

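View pics/t5c.png

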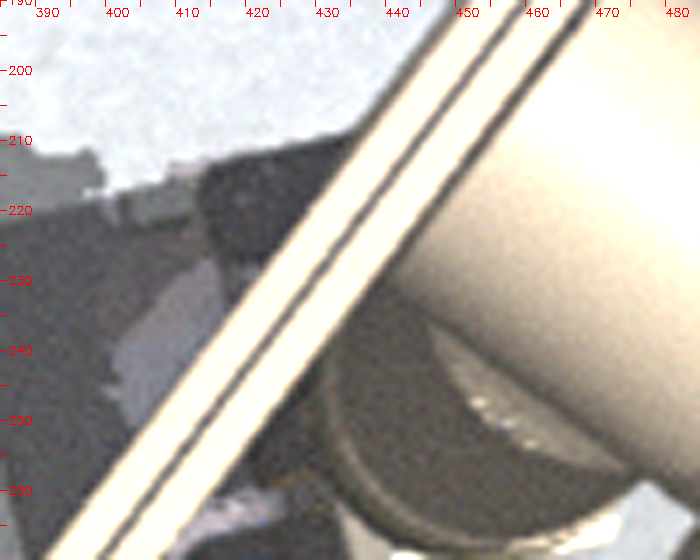

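Hole 4 is at (284.4,176) and the pin tip at (279.8,178.8). The pin's line extrapolated passes within about 0.2 px of the hole. I'll refine this with sub-pixel centroids.

```bash
python3 -c "
import cv2,numpy as np
from h import *; from st import n,y,t0
g=cv2.imread('pics/scene5.png').astype(float).sum(2)/3
# holes: bright blobs on dark bar
for (u,v) in((262.6,169),(269.6,171.2),(277,173.5)):
    u0,v0=int(round(u)),int(round(v)); w=g[v0-3:v0+4,u0-3:u0+4]; b=np.percentile(w,40); w=np.clip(w-b,0,None)
    V,U=np.mgrid[v0-3:v0+4,u0-3:u0+4]; print('hole',(w*U).sum()/w.sum(),(w*V).sum()/w.sum())
np.set_printoptions(linewidth=200,precision=0,suppress=True)
print(g[176:192,260:286])
"
```

```text
hole 262.47514910536773 169.10636182902581
hole 269.31670061099794 171.1293279022403
hole 277.7626343753862 172.9278388731002
[[143. 123. 105.  74.  36.  24.  20.  14.  16.  16.  19.  20.  20.  19.  19.  16.  10.   8.   8.   6.   7.   6.   9.  42.  76.  52.]
 [173. 168. 162. 153. 125. 105.  73.  40.  28.  18.  13.  14.  18.  20.  19.  20.  17.  16.  15.  14.  11.   7.   7.  18.  41.  31.]
 [172. 173. 175. 176. 168. 160. 152. 145. 122.  74.  38.  27.  18.  13.  16.  17.  20.  25.  50.  57.  33.  14.  10.  10.  13.  10.]
 [172. 174. 173. 173. 173. 175. 176. 177. 168. 153. 142. 119.  74.  40.  23.  20.  35.  51.  61.  57.  37.  20.  17.  17.  13.  11.]
 [172. 172. 173. 172. 173. 174. 172. 173. 173. 173. 174. 168. 156. 147. 102.  67.  68.  60.  43.  33.  27.  22.  21.  21.  19.  18.]
 [171. 172. 171. 170. 172. 171. 171. 170. 169. 172. 176. 178. 177. 164. 108.  67.  84.  83.  46.  16.  15.  19.  20.  22.  22.  22.]
 [172. 172. 171. 170. 170. 170. 172. 172. 172. 174. 173. 159. 130. 100.  69.  76. 134. 137.  72.  16.  17.  20.  17.  22.  22.  20.]
 [173. 171. 172. 171. 171. 171. 172. 175. 1
[... 454 characters left out ...]
25.  16.  18.  17.  17.  20.  18.]
 [ 70.  92.  87.  92.  88.  72.  64.  74. 132. 173. 179. 176. 175. 174. 173. 174. 175. 179. 112.  24.  16.  19.  19.  18.  27.  32.]
 [ 47.  57.  59.  63.  61.  57.  69.  88. 139. 173. 177. 175. 173. 173. 174. 173. 177. 180. 112.  23.  14.  19.  26.  42.  66.  79.]
 [ 32.  38.  42.  49.  58.  62.  70.  73.  93. 121. 159. 173. 173. 171. 174. 174. 176. 179. 115.  30.  14.  33.  83.  93.  92.  98.]
 [ 28.  28.  29.  33.  40.  45.  50.  56.  52.  58. 122. 164. 173. 172. 173. 175. 175. 178. 117.  34.  15.  33.  75.  89.  95. 115.]
 [ 25.  26.  27.  28.  29.  29.  33.  39.  33.  31. 105. 161. 175. 173. 173. 174. 176. 177. 117.  35.  14.  31.  53.  69.  74.  88.]]
```

```bash
python3 -c "
import numpy as np,cv2
from h import *; from st import n,y,t0
np.set_printoptions(linewidth=200,precision=3,suppress=True)
g=cv2.imread('pics/scene5.png').astype(int).sum(2)//3
print(g[164:174,258:275]); print(g[169:179,273:290]) 
TCP=t0+n*.02677-y*.00443
obs=[(-.09,262.48,169.11),(-.06,269.32,171.13)]
b=[]
for s,u,v in obs:
    p=proj('scene',[*(TCP+y*s),.2001]); b.append(np.array([u,v])-p); print('bias',b[-1])
b=np.mean(b,0)
def perp(lat):
    # distance image between observed pin pts and projected axis
    P=proj('scene',[*(t0+n*.075+y*lat),.2])+b;Q=proj('scene',[*(t0+n*.12+y*lat),.2])+b
    d=(Q-P)/np.linalg.norm(Q-P); m=np.array([-d[1],d[0]])
    return [float((np.array(o)-P)@m) for o in((268,185.70),(270,184.37),(272,183.25))]
for l in(-.01,-.0075,-.005,-.0025,0): print(l,perp(l))
"
```

```text
[[ 95  16   4   7   9   8   9   8  11  12  15  16  19  19  15  20  22]
 [107  17   2   8   7   7  10   9   8   8  10   9  13  12  13  16  17]
 [108  16   1   5   7   4  10   7   7   9   9   9   9   7  10  11  14]
 [113  24   3   5  13  12   8   6   8  10   8   7   8   8   6   9   8]
 [115  31   1  11  53  43  11   6   9   8   9   7   8   7   9   8  10]
 [125  43   5  16  74  57  13   7  10   7   8  14  11   9   7   9   9]
 [129  51   6  12  44  36  11   8   9   6  12  54  43  12   9   8   8]
 [128  51   6   7  13  12   8   9   9   5  19  74  57  13   7   9   5]
 [128  52  12  13  12   7   7   7  10   9  15  45  36  10  10   8   9]
 [142  68  18  16  17  16  14  12  11  13   9  15  13   7   6   7   8]]
[[ 9  9  9  7  8 37 53 53 52 54 52 52 36 20 18 20 19]
 [ 8  8 10  9 10 36 53 53 52 55 52 52 35 15 11 14 15]
 [ 9  5  7  8  8 28 48 55 53 55 52 50 37 15  8  7  9]
 [ 8  9  8 28 24 23 43 51 55 55 55 52 38 18  8  8  9]
 [ 7  8 15 61 71 41 27 38 46 51 50 51 38 18  8  8  6]
 [ 8  7 14 43 55 32 11 16 26 28 38 48 39 16  8 10  8]
 [10  9  9 14 15 10  7  9  8 15 54 75 48 13  6  8  8]
 [18 18 15 10  7  8  6  7  6  9 42 76 52 14  6  8  8]
 [20 19 20 16 16 14 14 10  7  7 18 41 31  8  8 10  7]
 [13 16 17 20 25 50 56 33 14 10 10 13  9  6  8  8  9]]
bias [-0.487 -0.347]
bias [-0.686 -0.425]
-0.01 [-1.501788066713964, -1.4067618575239456, -1.4910643673054158]
-0.0075 [-1.012028608651272, -0.9190921356574838, -1.0053891651847424]
-0.005 [-0.5207686817354631, -0.42992841472685267, -0.5182260057147307]
-0.0025 [-0.028002509324686217, 0.06073505664047663, -0.029569160414196532]
0 [0.46627570683093816, 0.552904051327655, 0.4605871206260725]
```

The two views now agree on the pin at lat ≈ −2.6 mm; I'm at −4.4. I'll correct by +0.18 cm along tool x and advance to about 42 mm along the pin axis, still short of the tip.

Request:
move_arm --pt "0.18 0.3 0" --pt "0.18 0.7 0" --pt "0.18 1.1 0" --pt "0.18 1.4 0" --pt "0.18 1.4 0" --spin '[0,0,0,0,0]' --jaw '[0.4,0.4,0.4,0.4,0.4]'

```text
time_s: 7.6
eef_pos: [0.4805, -0.2543, 0.2281]
tool_rot: [0.0, 0.597, 0.802, 0.0]
wrist_force: [0.4, -0.3, -4.3]
grip_width: 0.081
```

Request:
move_arm --pt "0 0 0" --pt "0 0 0" --pt "0 0 0" --pt "0 0 0" --pt "0 0 0" --spin '[0,0,0,0,0]' --jaw '[0.4,0.4,0.4,0.4,0.4]'

```text
time_s: 8.1
eef_pos: [0.48, -0.2546, 0.2282]
tool_rot: [0.0, 0.598, 0.802, -0.0]
wrist_force: [0.1, -0.3, -4.1]
grip_width: 0.083
```

```bash
python3 -c "
from st import *; from go import rel
stat(); p=t0+n*.042-y*.0026; rel([*p,.228],.29)
from rig import viewer
import cv2,look
im=viewer.camera('scene')['image'][:,:,::-1].copy(); cv2.imwrite('pics/scene6.png',im)
look.crop(im,250,150,310,215,11,'pics/s6c.png',2.4)
"
```

```text
along 40.87 lat -2.66 z 228.18 mm F n -0.01 y -0.26 z -4.12 Tn -0.043 Ty 0.020 Tz 0.030
t 8.1 pos [ 0.48   -0.2546  0.2282] yaw 0.2899 F [ 0.07 -0.25 -4.12] Tq [-0.047  0.007  0.03 ] grip 7.7 toolz [ 0.e+00 -1.e-04 -1.e+00]
offset cm [0.01 0.11 0.02] spin -0.0
```

View pics/s6c.png

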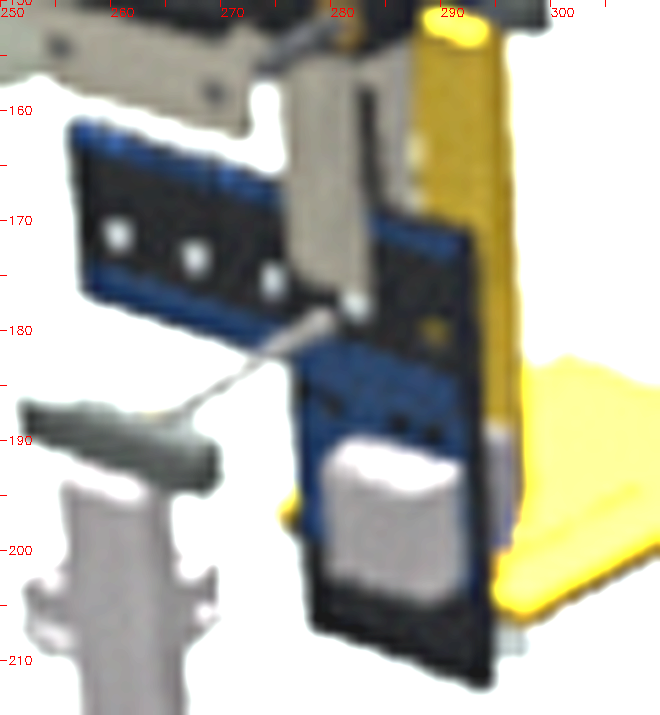

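The pin tip at (279.5,178.5) points into the hole at (282,177.6). From here I advance gently and check the force at every step.

Request:
move_arm --pt "0 0.1 0.02" --pt "0 0.2 0.02" --pt "0 0.3 0.02" --pt "0 0.4 0.02" --pt "0 0.4 0.02" --spin '[0,0,0,0,0]' --jaw '[0.4,0.4,0.4,0.4,0.4]'

```text
time_s: 8.65
eef_pos: [0.4841, -0.2533, 0.2279]
tool_rot: [0.0, 0.597, 0.802, 0.0]
wrist_force: [-0.1, 0.2, -3.8]
grip_width: 0.087
```

```bash
python3 -c "
from st import *
stat()"
```

```text
along 45.11 lat -2.57 z 227.95 mm F n -0.07 y 0.25 z -3.80 Tn -0.062 Ty 0.053 Tz -0.029
```

Request:
move_arm --pt "0 0.05 0" --pt "0 0.1 0" --pt "0 0.15 0" --pt "0 0.2 0" --pt "0 0.2 0" --spin '[0,0,0,0,0]' --jaw '[0.4,0.4,0.4,0.4,0.4]'

```text
time_s: 9.15
eef_pos: [0.4859, -0.2528, 0.228]
tool_rot: [0.0, 0.598, 0.802, 0.0]
wrist_force: [-0.1, -0.3, -3.8]
grip_width: 0.083
```

```bash
python3 -c "
from st import *
stat()"
```

```text
along 46.99 lat -2.60 z 227.95 mm F n -0.22 y -0.26 z -3.79 Tn -0.021 Ty 0.080 Tz 0.035
```

Request:
move_arm --pt "0 0.05 0" --pt "0 0.1 0" --pt "0 0.15 0" --pt "0 0.2 0" --pt "0 0.2 0" --spin '[0,0,0,0,0]' --jaw '[0.4,0.4,0.4,0.4,0.4]'

```text
time_s: 9.65
eef_pos: [0.4878, -0.2522, 0.2279]
tool_rot: [0.0, 0.598, 0.802, 0.0]
wrist_force: [0.5, 0.2, -3.5]
grip_width: 0.085
```

```bash
python3 -c "
from st import *
stat()"
```

```text
along 49.02 lat -2.58 z 227.94 mm F n 0.54 y -0.00 z -3.52 Tn -0.004 Ty 0.096 Tz 0.060
```

Request:
move_arm --pt "0 0.05 0" --pt "0 0.1 0" --pt "0 0.15 0" --pt "0 0.2 0" --pt "0 0.2 0" --spin '[0,0,0,0,0]' --jaw '[0.4,0.4,0.4,0.4,0.4]'

```text
time_s: 10.15
eef_pos: [0.4897, -0.2516, 0.2279]
tool_rot: [0.0, 0.598, 0.802, -0.0]
wrist_force: [-0.4, -0.7, -3.7]
grip_width: 0.082
```

```bash
python3 -c "
from st import *
stat()"
```

```text
along 50.99 lat -2.62 z 227.94 mm F n -0.56 y -0.56 z -3.73 Tn -0.013 Ty 0.028 Tz -0.015
```

Request:
move_arm --pt "0 0.05 0" --pt "0 0.1 0" --pt "0 0.15 0" --pt "0 0.2 0" --pt "0 0.2 0" --spin '[0,0,0,0,0]' --jaw '[0.4,0.4,0.4,0.4,0.4]'

```text
time_s: 10.65
eef_pos: [0.4916, -0.251, 0.2279]
tool_rot: [0.0, 0.597, 0.802, -0.0]
wrist_force: [-0.1, 0.5, -5.1]
grip_width: 0.082
```

```bash
python3 -c "
from st import *
stat()"
```

```text
along 53.02 lat -2.60 z 227.94 mm F n 0.08 y 0.49 z -5.14 Tn -0.031 Ty 0.043 Tz -0.053
```

Request:
move_arm --pt "0 0.05 0" --pt "0 0.1 0" --pt "0 0.15 0" --pt "0 0.2 0" --pt "0 0.2 0" --spin '[0,0,0,0,0]' --jaw '[0.4,0.4,0.4,0.4,0.4]'

```text
time_s: 11.15
eef_pos: [0.4936, -0.2504, 0.2279]
tool_rot: [0.0, 0.597, 0.802, 0.0]
wrist_force: [0.2, -0.9, -4.4]
grip_width: 0.082
```

```bash
python3 -c "
from st import *
stat()
from rig import viewer
import cv2,look
im=viewer.camera('scene')['image'][:,:,::-1].copy(); cv2.imwrite('pics/scene7.png',im)
look.crop(im,250,150,310,215,11,'pics/s7c.png',2.4)"
```

```text
along 55.02 lat -2.58 z 227.93 mm F n -0.02 y -0.91 z -4.42 Tn 0.007 Ty 0.019 Tz 0.048
```

View pics/s7c.png

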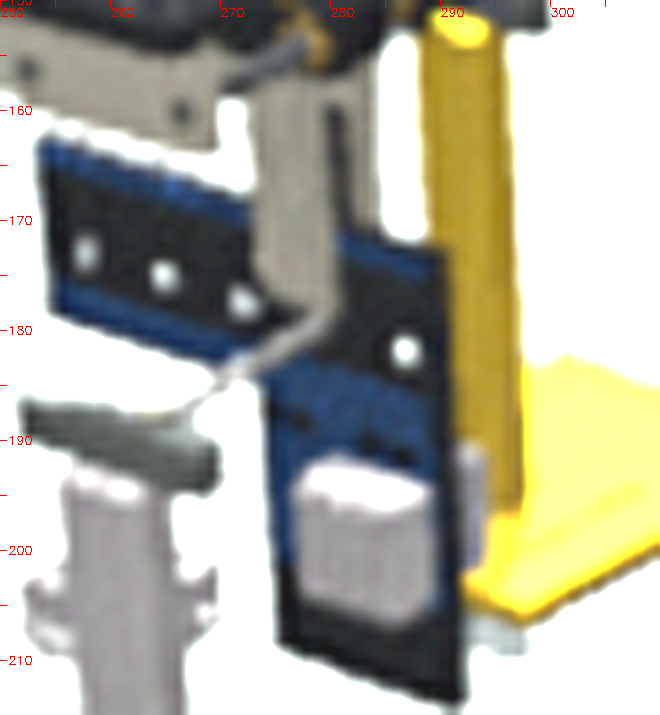

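The tip now sits in hole 4 at about (279,178.5), with no contact force. I'll continue.

Request:
move_arm --pt "0 0.08 0" --pt "0 0.16 0" --pt "0 0.24 0" --pt "0 0.3 0" --pt "0 0.3 0" --spin '[0,0,0,0,0]' --jaw '[0.4,0.4,0.4,0.4,0.4]'

```text
time_s: 11.7
eef_pos: [0.4964, -0.2496, 0.2279]
tool_rot: [0.0, 0.597, 0.802, -0.0]
wrist_force: [-0.0, 0.1, -4.4]
grip_width: 0.083
```

```bash
python3 -c "
from st import *
stat()"
```

```text
along 58.03 lat -2.58 z 227.93 mm F n -0.01 y 0.07 z -4.41 Tn -0.054 Ty 0.052 Tz -0.013
```

Request:
move_arm --pt "0 0.08 0" --pt "0 0.16 0" --pt "0 0.24 0" --pt "0 0.3 0" --pt "0 0.3 0" --spin '[0,0,0,0,0]' --jaw '[0.4,0.4,0.4,0.4,0.4]'

```text
time_s: 12.2
eef_pos: [0.4993, -0.2487, 0.2279]
tool_rot: [0.0, 0.597, 0.802, 0.0]
wrist_force: [1.0, -0.2, -3.7]
grip_width: 0.083
```

```bash
python3 -c "
from st import *
stat()"
```

```text
along 61.04 lat -2.58 z 227.94 mm F n 0.94 y -0.49 z -3.72 Tn -0.021 Ty 0.013 Tz -0.042
```

Request:
move_arm --pt "0 0.08 0" --pt "0 0.16 0" --pt "0 0.24 0" --pt "0 0.3 0" --pt "0 0.3 0" --spin '[0,0,0,0,0]' --jaw '[0.4,0.4,0.4,0.4,0.4]'

```text
time_s: 12.7
eef_pos: [0.5022, -0.2479, 0.2279]
tool_rot: [-0.0, 0.597, 0.802, 0.0]
wrist_force: [0.2, -0.4, -3.9]
grip_width: 0.085
```

```bash
python3 -c "
from st import *
stat()
from rig import viewer
import cv2,look
im=viewer.camera('scene')['image'][:,:,::-1].copy(); cv2.imwrite('pics/scene8.png',im)
look.crop(im,245,150,305,215,11,'pics/s8c.png',2.4)"
```

```text
along 64.01 lat -2.59 z 227.94 mm F n 0.12 y -0.42 z -3.89 Tn -0.043 Ty 0.071 Tz 0.007
```

View pics/s8c.png

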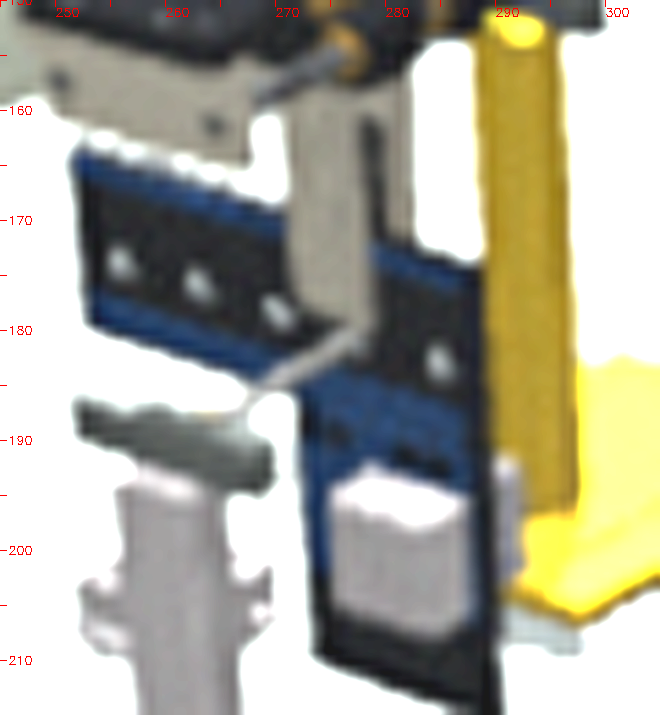

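The pin now enters the plate at (276,180), beyond its own tip position, so the tip is through the hole. I'll go on to mid-pin.

Request:
move_arm --pt "0 0.12 0" --pt "0 0.24 0" --pt "0 0.36 0" --pt "0 0.48 0" --pt "0 0.6 0" --spin '[0,0,0,0,0]' --jaw '[0.4,0.4,0.4,0.4,0.4]'

```text
time_s: 13.25
eef_pos: [0.508, -0.2461, 0.2279]
tool_rot: [-0.0, 0.597, 0.802, -0.0]
wrist_force: [-0.1, -1.0, -3.8]
grip_width: 0.082
```

```bash
python3 -c "
from st import *
stat()"
```

```text
along 70.06 lat -2.59 z 227.92 mm F n -0.38 y -0.96 z -3.85 Tn -0.013 Ty 0.026 Tz -0.043
```

Request:
move_arm --pt "0 0.15 0" --pt "0 0.3 0" --pt "0 0.45 0" --pt "0 0.6 0" --pt "0 0.75 0" --spin '[0,0,0,0,0]' --jaw '[0.4,0.4,0.4,0.4,0.4]'

```text
time_s: 13.75
eef_pos: [0.5152, -0.244, 0.2279]
tool_rot: [-0.0, 0.598, 0.802, 0.0]
wrist_force: [0.1, 0.2, -4.1]
grip_width: 0.087
```

```bash
python3 -c "
from st import *
stat()"
```

```text
along 77.58 lat -2.60 z 227.93 mm F n 0.12 y 0.12 z -4.13 Tn 0.005 Ty 0.045 Tz -0.031
```

Request:
move_arm --pt "0 0.2 0" --pt "0 0.4 0" --pt "0 0.6 0" --pt "0 0.75 0" --pt "0 0.75 0" --spin '[0,0,0,0,0]' --jaw '[0.4,0.4,0.4,0.4,0.4]'

```text
time_s: 14.25
eef_pos: [0.5224, -0.2418, 0.2279]
tool_rot: [0.0, 0.597, 0.802, 0.0]
wrist_force: [-0.3, -0.3, -4.3]
grip_width: 0.083
```

```bash
python3 -c "
from st import *
stat()
from rig import viewer
import cv2,look
im=viewer.camera('scene')['image'][:,:,::-1].copy(); cv2.imwrite('pics/scene9.png',im)
look.crop(im,235,150,305,222,11,'pics/s9c.png',2.4)"
```

```text
along 85.14 lat -2.56 z 227.94 mm F n -0.41 y -0.22 z -4.34 Tn -0.045 Ty 0.086 Tz -0.017
```

View pics/s9c.png

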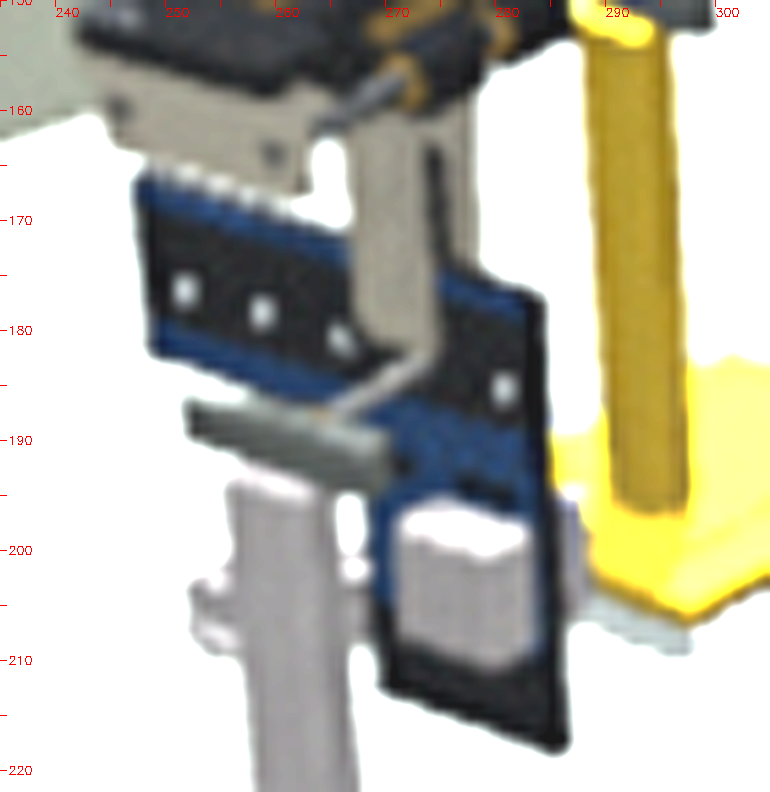

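The plate is at mid-pin with no side force. I'll lower it gently until the pin takes the weight.

Request:
move_arm --pt "0 0 0.05" --pt "0 0 0.1" --pt "0 0 0.15" --pt "0 0 0.2" --pt "0 0 0.2" --spin '[0,0,0,0,0]' --jaw '[0.4,0.4,0.4,0.4,0.4]'

```text
time_s: 14.8
eef_pos: [0.5221, -0.2419, 0.2258]
tool_rot: [-0.0, 0.598, 0.802, -0.0]
wrist_force: [0.6, 0.1, -4.3]
grip_width: 0.086
```

```bash
python3 -c "
from st import *
stat()"
```

```text
along 84.86 lat -2.57 z 225.82 mm F n 0.60 y -0.10 z -4.32 Tn -0.044 Ty 0.089 Tz -0.021
```

Request:
move_arm --pt "0 0 0.02" --pt "0 0 0.04" --pt "0 0 0.04" --pt "0 0 0.04" --pt "0 0 0.04" --spin '[0,0,0,0,0]' --jaw '[0.4,0.4,0.4,0.4,0.4]'

```text
time_s: 15.3
eef_pos: [0.5223, -0.2419, 0.2256]
tool_rot: [0.0, 0.598, 0.802, -0.0]
wrist_force: [-0.1, 0.1, -3.4]
grip_width: 0.087
```

```bash
python3 -c "
from st import *
stat()"
```

```text
along 84.96 lat -2.65 z 225.63 mm F n -0.06 y 0.12 z -3.39 Tn -0.089 Ty 0.075 Tz 0.003
```

Request:
move_arm --pt "0 0 0.03" --pt "0 0 0.06" --pt "0 0 0.06" --pt "0 0 0.06" --pt "0 0 0.06" --spin '[0,0,0,0,0]' --jaw '[0.4,0.4,0.4,0.4,0.4]'

```text
time_s: 15.8
eef_pos: [0.5224, -0.2421, 0.2254]
tool_rot: [0.0, 0.597, 0.802, -0.0]
wrist_force: [-0.6, -0.7, 0.9]
grip_width: 0.083
```

```bash
python3 -c "
from st import *
stat()"
```

```text
along 85.08 lat -2.80 z 225.36 mm F n -0.75 y -0.53 z 0.86 Tn -0.101 Ty 0.152 Tz 0.037
```

The pin carries the weight: Fz went from −4 to +0.9 N. I'll open the jaws a little.

Request:
move_arm --pt "0 0 0" --pt "0 0 0" --pt "0 0 0" --pt "0 0 0" --pt "0 0 0" --spin '[0,0,0,0,0]' --jaw '[0.9,1.0,1.2,1.5,2.0]'

```text
time_s: 16.3
eef_pos: [0.5223, -0.2418, 0.2249]
tool_rot: [-0.0, 0.597, 0.802, 0.0]
wrist_force: [-0.2, 0.1, 0.4]
grip_width: 0.2
```

```bash
python3 -c "
from st import *
stat()
from rig import viewer,r
print(r.get_obs()['grip_width']*93)
import cv2,look
im=viewer.camera('scene')['image'][:,:,::-1].copy(); cv2.imwrite('pics/scene10.png',im)
look.crop(im,235,150,305,222,11,'pics/s10c.png',2.4)"
```

```text
along 84.98 lat -2.56 z 224.90 mm F n -0.12 y 0.13 z 0.38 Tn -0.073 Ty 0.107 Tz -0.003
18.554567980843338
```

View pics/s10c.png

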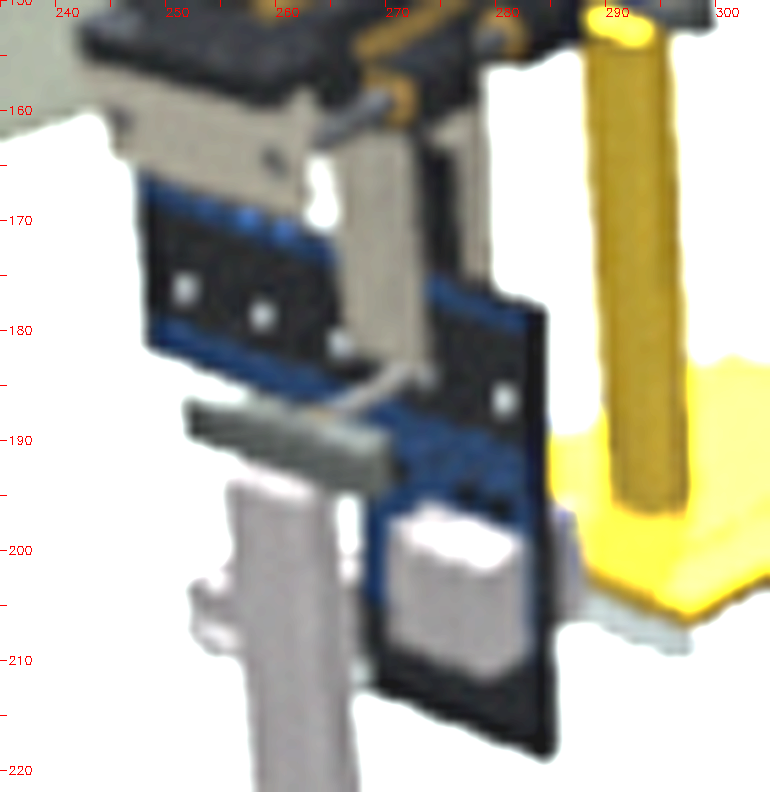

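The carrier hangs on the pin and stays level. Next I withdraw straight up.

Request:
move_arm --pt "0 0 0" --pt "0 0 -0.6" --pt "0 0 -1.5" --pt "0 0 -2.8" --pt "0 0 -4" --spin '[0,0,0,0,0]' --jaw '[2.4,2.4,2.4,2.4,2.4]'

```text
time_s: 16.85
eef_pos: [0.5225, -0.2421, 0.2668]
tool_rot: [0.001, 0.598, 0.802, 0.0]
wrist_force: [0.0, -0.4, -0.5]
grip_width: 0.255
```

Request:
move_arm --pt "0 0 -3" --pt "0 0 -7" --pt "0 0 -11" --pt "0 0 -12" --pt "0 0 -12" --spin '[0,0,0,0,0]' --jaw '[2.4,2.4,2.4,2.4,2.4]'

```text
time_s: 17.35
eef_pos: [0.5231, -0.2424, 0.3888]
tool_rot: [0.003, 0.598, 0.802, 0.0]
wrist_force: [0.1, 0.8, 0.3]
grip_width: 0.26
```

Request:
move_arm --pt "0 0 0" --pt "0 0 0" --pt "0 0 0" --pt "0 0 0" --pt "0 0 0" --spin '[0,0,0,0,0]' --jaw '[2.4,2.4,2.4,2.4,2.4]'

```text
time_s: 17.85
eef_pos: [0.5221, -0.2418, 0.3843]
tool_rot: [-0.001, 0.598, 0.802, -0.0]
wrist_force: [0.2, -0.8, 0.0]
grip_width: 0.256
```

```bash
python3 -c "
from st import *
stat()
from rig import viewer
import cv2,look
im=viewer.camera('scene')['image'][:,:,::-1].copy(); cv2.imwrite('pics/scene11.png',im)
look.crop(im,235,150,305,222,11,'pics/s11c.png',2.4)"
```

```text
along 84.80 lat -2.48 z 384.25 mm F n -0.05 y -0.81 z 0.02 Tn -0.054 Ty 0.061 Tz 0.028
```

View pics/s11c.png

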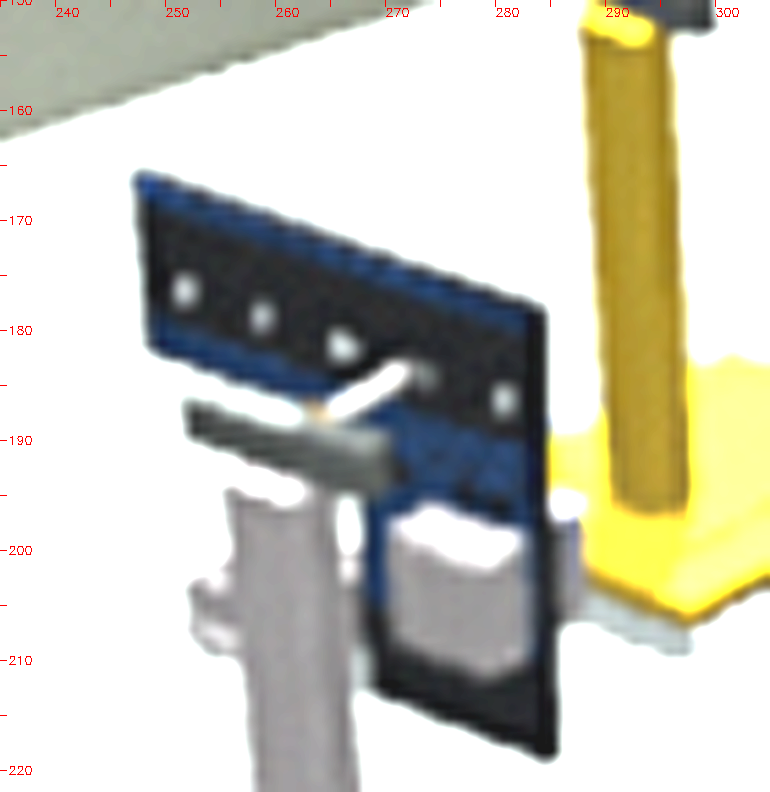

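View pics/scene11.png

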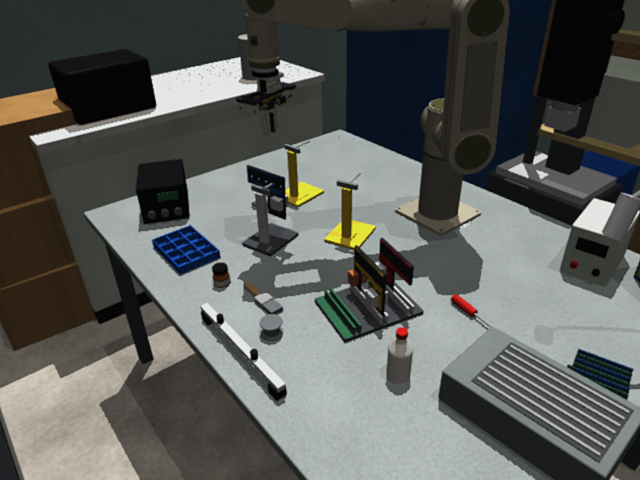

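It hangs from the +30 hole at (271,183.5). The bar corners at (247,166) and (284,178) are the same as before release, so it is level and still. The other two carriers are still in the rack, the bench items are in place, and the gripper is clear. I'm handing it in.

```bash
python3 -c "
from rig import job
print(job.finish_job())"
```

```text
the job is handed in; nothing more can be done
None
```

The blue carrier from the green slot now hangs on the dark stand's pin by its y = +30 mm hole. That hole lies over the carrier's centre of mass, which I worked out at 30.0 mm. I let go only after the pin was through and carrying the weight, and handed the job in at about 18 s.

- **Finding the pin:** From the images the pin sat about 2.6 mm to the −y side of my first approach line. The raw estimates from the two cameras disagreed by about 3 mm. They agreed after I corrected a half-pixel reading offset and compared the pin directly with the carrier's holes.
- **Forces:** I advanced in 2–3 mm steps with a force check at each. The pin went in on the first try with no contact force above noise (about 1 N). Lowering onto the pin moved the wrist load from −4 N to about +0.9 N.
- **Last check:** The last picture, from the scene camera, shows the carrier level and still on the pin, with the bar corners unchanged since before release. The red and yellow carriers and the bench items I could make out are in place, and the gripper is clear, about 16 cm above the release point.
- **Not checked:** I took no final top-view picture. The arm had hidden the stand from that camera during the approach.

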